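Fetch the lid and snap the clip box shut

TASK

Shut the blue clip box. Its white lid is tucked under the low paper tray: draw it out by the lug at its front and let go of it flat on the desk clear of the tray, then take it by the grip at its centre, lift it over and seat it on the box with its four orange tabs still up. Last, press down the tab at each corner until all four are snapped home, flat on the lid, and leave the other things on the desk where they stand.

Things in the scene. Friction and masses are not known exactly. Their poses are not given: they have to be found in the camera images.
- clip_box: open blue box, fixed to the desk, 92 (x) x 110 (y) x 50 mm (z), walls 4 mm, its rim at z = 50 mm; a memory stick and two foldback clips (up to 33 mm high) lie in it. Origin: centre of the underside; z up. The lid fits either way round (lid x along box x or against it)
- paper_tray: low dark steel tray fixed to the desk, 71 (x) x 126 (y) mm; its board is 48 mm high with 43 mm of room below; walls 3 mm at both sides and at the back, open only at its front, towards its own -x; a 10 mm raised edge round its top and a note pad on it, all below 58 mm. Origin: centre of its underside on the desk
- box_lid: loose white lid, 0.16 kg, 92 (x) x 110 (y) mm, lying right side up, its front (-x) half sticking out of the tray. Below, a grey plug 79x97 mm, 6 mm deep (lower 3 mm: 75x93 mm) drops into the box's 84x102 mm mouth; its plate, z = 6 to 14 mm, rests on the rim. Origin: centre of the plug's underside, z up: at z = 0 on the desk, 44 mm above the box's origin when seated
- lid_grip (a point): middle of the upright grip at the lid's centre: 12 mm thick (lid x), 36 mm long (lid y), standing from z = 14 to 34 mm in the lid's frame; this point is at lid (0, 0, 26 mm). At the start it is under the tray
- lid_lug (a point): middle of the upright lug at the lid's front edge: 8 mm thick (lid x), 28 mm wide (lid y), standing from z = 14 to 32 mm in the lid's frame; this point is at lid (-42, 0, 24 mm). At the start there are about 30 mm between it and the tray's board
- tab_1 (a joint): orange snap tab, front left: lid (-x, +y) corner; hinge angle, 0 = standing up by 0.40 rad, 0.40 = flat on the lid, engaged. It yields to about 4 N on its pad all the way, stays where it is left (half pressed is not engaged), and bottoms hard when flat
- tab_1_pad (a point): point to press on tab_1: on its upper face, 7 mm from its outer end and 23 mm from its hinge. The tab is 30 mm long (lid x), 22 mm wide (lid y), 4 mm thick, hinged at lid x = 14 mm, y = 40 mm (with the corner's signs). Standing up, this point is 26 to 27 mm above the lid's origin; flat, 18 mm, at lid x = 37 mm, y = 40 mm
- tab_2 (a joint): orange snap tab, front right: lid (-x, -y) corner; hinge angle, 0 = standing up by 0.40 rad, 0.40 = flat on the lid, engaged. It yields to about 4 N on its pad all the way, stays where it is left (half pressed is not engaged), and bottoms hard when flat
- tab_2_pad (a point): point to press on tab_2: on its upper face, 7 mm from its outer end and 23 mm from its hinge. The tab is 30 mm long (lid x), 22 mm wide (lid y), 4 mm thick, hinged at lid x = 14 mm, y = 40 mm (with the corner's signs). Standing up, this point is 26 to 27 mm above the lid's origin; flat, 18 mm, at lid x = 37 mm, y = 40 mm
- tab_3 (a joint): orange snap tab, back right: lid (+x, -y) corner; hinge angle, 0 = standing up by 0.40 rad, 0.40 = flat on the lid, engaged. It yields to about 4 N on its pad all the way, stays where it is left (half pressed is not engaged), and bottoms hard when flat
- tab_3_pad (a point): point to press on tab_3: on its upper face, 7 mm from its outer end and 23 mm from its hinge. The tab is 30 mm long (lid x), 22 mm wide (lid y), 4 mm thick, hinged at lid x = 14 mm, y = 40 mm (with the corner's signs). Standing up, this point is 26 to 27 mm above the lid's origin; flat, 18 mm, at lid x = 37 mm, y = 40 mm
- tab_4 (a joint): orange snap tab, back left: lid (+x, +y) corner; hinge angle, 0 = standing up by 0.40 rad, 0.40 = flat on the lid, engaged. It yields to about 4 N on its pad all the way, stays where it is left (half pressed is not engaged), and bottoms hard when flat
- tab_4_pad (a point): point to press on tab_4: on its upper face, 7 mm from its outer end and 23 mm from its hinge. The tab is 30 mm long (lid x), 22 mm wide (lid y), 4 mm thick, hinged at lid x = 14 mm, y = 40 mm (with the corner's signs). Standing up, this point is 26 to 27 mm above the lid's origin; flat, 18 mm, at lid x = 37 mm, y = 40 mm
- stapler: red and black stapler, 36x144x50 mm, lying in front of the box, pointing at it; a bystander. Origin: centre of its underside
- hole_punch: dark red hole punch, 107x112x76 mm; a bystander. Origin: centre of its underside
- pen_pot: dark pen pot with pens, 84 mm across, 174 mm tall; a bystander. Origin: centre of its underside
- tape_dispenser: black tape dispenser, 46x147x79 mm, at the far side next to the monitor; a bystander. Origin: centre of its underside

How it is judged (in metres and radians):
On the way, in this order (a step that is already met when the one before it is completed fails the run):
1. the lid lies flat on the desk, drawn out clear of the tray's front and let go, tabs up (x of box_lid in the frame of paper_tray below -0.08 m and height (world z) of box_lid below 0.005 m and angle between box_lid's own z axis and vertical below 0.05 rad and contact force between the fingers and box_lid below 0.3 N and value of joint each of tab_1, tab_2, tab_3, tab_4 below 0.1 rad), for 0.2 s.
2. the lid is held up off the desk by its centre grip (height (world z) of box_lid above 0.025 m and distance between the grasp point and lid_grip below 0.035 m and contact force between the fingers and box_lid above 1 N), for 0.1 s.
3. the lid is seated on the box with all four tabs still up (z of box_lid in the frame of clip_box between 0.04 and 0.047 m and horizontal distance between box_lid and clip_box below 0.006 m and angle between the x axis of box_lid and the x axis of clip_box, either way round below 0.1 rad and angle between box_lid's own z axis and vertical below 0.04 rad and value of joint each of tab_1, tab_2, tab_3, tab_4 below 0.1 rad), for 0.2 s.
At the end, for the whole second after the job is handed in: the lid is seated on the box at rest (plate on the rim within about 3 mm, centred within 6 mm, either way round within 0.1 rad, level within 0.04 rad), and all four tabs are snapped flat (above 0.34 of 0.40 rad) (z of box_lid in the frame of clip_box between 0.04 and 0.047 m and horizontal distance between box_lid and clip_box below 0.006 m and angle between the x axis of box_lid and the x axis of clip_box, either way round below 0.1 rad and angle between box_lid's own z axis and vertical below 0.04 rad and value of joint each of tab_1, tab_2, tab_3, tab_4 above 0.34 rad and linear speed of box_lid below 0.02 m/s); the robot touches nothing.
It fails at once if a bystander (stapler, hole punch, pen pot or tape dispenser) is shifted by more than 25 mm or tipped by more than 0.4 rad (distance of any of stapler, hole_punch, pen_pot, tape_dispenser from where it was at the start of the episode above 0.025 m or angle between any of stapler, hole_punch, pen_pot, tape_dispenser's own z axis and vertical above 0.4 rad).
It also fails if it takes over 54 s, if anything falls off the work surface, if the arm or the gripper's body presses on something with over 40 N, if the wrist force passes 120 N, or if a joint passes its speed limit or range.

ROBOT

A 7-joint arm with a two-finger parallel gripper is mounted at the origin on the work surface; the furniture and walls round the work are solid. World frame = base frame: x ahead of the robot, y to its left, z up, the work surface at z = 0. Lengths are in mm, angles in rad, forces in N, time in s.
With the tool pointing down it reaches from about 350 to 900 mm from the base axis. Payload 19.9 kg.
Tool frame: the origin (TCP) lies at the very end of the fingers, on their centre line; the grasp point (between the pads) lies 19 mm behind it (bot.grip_depth is the distance from the TCP to the grasp point, in mm); z points along the fingers, y is the line along which they close (so a half turn about z gives the same grasp; the last joint's range is limited). The gripper opens to 85 mm and grips with 20 to 120 N. Pads are 22 mm wide; open, the fingers measure 114 mm over their backs; the gripper's body (76 mm by 85 mm) begins 54 mm behind the grasp point. The pads swing forward as they close: fully open they stand 13 mm farther back than shut.
Start: joints at [1.171, 0.417, -0.01, 1.614, 0.005, 1.111, -0.053], TCP at [218.878, -585.401, 231.26] pointing down, gripper open.
Joint ranges: [-2.81, 2.81], [-0.39, 2.02], [-1.27, 1.25], [0.06, 2.57], [-1.19, 4.33], [0.19, 2], [-2.82, 2.82]. Speed limits (rad/s): [1.89, 1.89, 2.39, 2.39, 3.01, 3.01, 3.01].

INTERFACE

Orientations are given as [roll, pitch, yaw] about the fixed x, y, z axes, in that order (R = Rz(yaw) Ry(pitch) Rx(roll)).
In Python, from station import sense, optics, close_job, bot gives the robot as it stands. The module is installed in compiled form; this text tells all that it offers.
- The arm moves only by the shell command python3 -m jog 'ROWS' [FORCE]. ROWS is text: rows parted by semicolons, each of 7 numbers parted by spaces: the shift along the tool's x, y, z in m, then the turn, a rotation vector about the tool's x, y, z in degrees, then the finger opening in m, from 0 to 0.0854. A call has 1 to 8 rows; each row is the pose to reach, as a shift and turn from the pose commanded when the call began, along the tool's axes at that moment; what a row does not reach only later rows make up. A row lasts 1/10 s, in which the tool goes at most 50 mm and 8.59 degrees, less where a joint would pass 70% of its speed; a pose out of reach is approached as far as the arm can. A call with a gripper value outside its range is refused whole. The fingers move at their own pace and stop on an object; FORCE is the grip in N (left out, the last holds). Time passes only in rows, so rows that repeat a pose let the fingers close. It gives the time, the measured TCP pose, the force, the opening and the grip force at its end, in the units of the state.
- sense(): the state, without advancing time (a new reading comes with each control period).
- optics.capture(name): name is "scene" or "top"; returns the picture (384x512x3 uint8, red, green, blue); there is no depth.
- optics.camera_model(name): a dict with "intrinsics" (3x3 intrinsics, pixels), "pose" (4x4, takes a point from camera to world coordinates). Camera axes: x right, y up, looking along -z (the intrinsics and any distortion apply to the point x, -y, -z); pixel columns grow to the right and rows downward; lengths in mm; the calibration is good to about 2 mm. A picture is of the moment at which its call begins. camera_model takes no time and is no camera call.
- close_job(): hands the job in; it is judged then, once.
The state is a dict: "time_s": time; "joints": joint angles; "joint_velocities": joint speeds; "effort": joint torques, N m; "eef_pos": TCP position; "orientation": TCP orientation; "contact_force": force on the tool from outside, world axes, zero at the start; "torque": the same for the moment, N m; "gripper_width": opening from 0.0 (shut) to 1.0 (fully open); "grip_force": force on a finger pad.
Only numpy, scipy, OpenCV 4.12 (cv2) and the standard library are available. Lean on these libraries where they do the work, as an engineer would, in place of code of your own. Each camera call takes 0.05 s, during which the arm holds its last target. There are 200 camera calls.

## Working session

There is one attempt and no reset: what is moved stays moved. The work goes in short steps, Python scripts to look and compute and a shell command to move; the robot and the scene stay as the last step left them, time stands still between calls to the robot, and variables do not carry over. Pictures are saved under pics/ and viewed, at most 10 in all, crops included, and the job is handed in when it is done.

```bash
mkdir -p pics
cat > h.py <<'E'
import numpy as np, cv2
from scipy.spatial.transform import Rotation as R
from station import sense, optics, close_job, bot
def snap(n,f):
    im=optics.capture(n); cv2.imwrite('pics/'+f,im[:,:,::-1]); return im
def cast(n,uv,z):
    m=optics.camera_model(n);K=np.array(m['intrinsics']);P=np.array(m['pose'])
    uv=np.atleast_2d(np.array(uv,float)); d=np.c_[uv,np.ones(len(uv))]@np.linalg.inv(K).T
    d=d*[1,-1,-1]@P[:3,:3].T; o=P[:3,3]
    return o+d*((z-o[2])/d[:,2])[:,None]
def proj(n,X):
    m=optics.camera_model(n);K=np.array(m['intrinsics']);P=np.array(m['pose'])
    c=(np.atleast_2d(X)-P[:3,3])@P[:3,:3]*[1,-1,-1]; u=c@K.T; return u[:,:2]/u[:,2:]
def rel(X,yaw=None):
    """tool-frame shift (m) of TCP target X mm; turn (deg) about tool z to have tool-down with given tool-y direction yaw"""
    s=sense(); r=R.from_euler('xyz',s['orientation']); 
    print('tcp',np.round(s['eef_pos'],1),'rpy',np.round(s['orientation'],4),'t',s['time_s'])
    print('shift',np.round(r.inv().apply(np.array(X)-s['eef_pos'])/1000,4))
    if yaw is not None:
        c=[]
        for k in (0,np.pi):
            a=yaw+k; y=np.array([np.cos(a),np.sin(a),0]); z=np.array([0,0,-1]); x=np.cross(y,z)
            c.append(np.degrees((r.inv()*R.from_matrix(np.c_[x,y,z])).as_rotvec()))
        print('turn',np.round(c,2), 'j7',sense()['joints'][6])
E
python3 - <<'E'
from h import *
a=snap('scene','s0.png');b=snap('top','t0.png')
print(sense()); print(bot.grip_depth)
for n in('scene','top'): print(optics.camera_model(n))
E
```

```text
{'time_s': 0.1, 'joints': array([ 1.17151842,  0.41791311, -0.01030868,  1.61411845,  0.0046811 ,
        1.11070483, -0.05298508]), 'joint_velocities': array([ 0.0013168 , -0.00237954, -0.00116984, -0.00333426,  0.00088204,
       -0.00177744,  0.00032091]), 'effort': array([ 2.10886348e-03, -8.65817928e+01,  6.80598356e-01, -4.35636592e+01,
        1.93280977e-02,  4.85074444e-03,  1.36261519e-04]), 'eef_pos': array([ 218.75894638, -585.12550129,  230.72165211]), 'orientation': array([-3.14047499e+00,  6.75148734e-05,  3.57797661e-01]), 'contact_force': array([ 0.23780875, -0.45951866,  0.02045649]), 'torque': array([-0.01551401,  0.06733283, -0.04786274]), 'grip_force': 0.0, 'gripper_width': 0.9979911974067}
18.700000000000003
{'intrinsics': array([[374.50684873,   0.        , 251.76461164],
       [  0.        , 374.50684873, 195.96248529],
       [  0.        ,   0.        ,   1.        ]]), 'pose': array([[-8.35526291e-01,  2.33980780e-01, -4.97140635e-01,
        -5.38239284e+01],
       [-5.49135888e-01, -3.24988108e-01,  7.69956172e-01,
         1.08902513e+03],
       [ 1.85901509e-02,  9.16316389e-01,  4.00023352e-01,
         4.54009940e+02],
       [ 0.00000000e+00,  0.00000000e+00,  0.00000000e+00,
         1.00000000e+00]])}
{'intrinsics': array([[383.35312975,   0.        , 254.0070995 ],
       [  0.        , 383.35312975, 190.19504615],
       [  0.        ,   0.        ,   1.        ]]), 'pose': array([[ 1.64006871e-02,  9.96936264e-01, -7.64794327e-02,
         3.84319756e+02],
       [-9.99162427e-01,  1.34731950e-02, -3.86382791e-02,
         3.07136750e+02],
       [-3.74894793e-02,  7.70490700e-02,  9.96322227e-01,
         9.85931394e+02],
       [ 0.00000000e+00,  0.00000000e+00,  0.00000000e+00,
         1.00000000e+00]])}
```

View pics/t0.png

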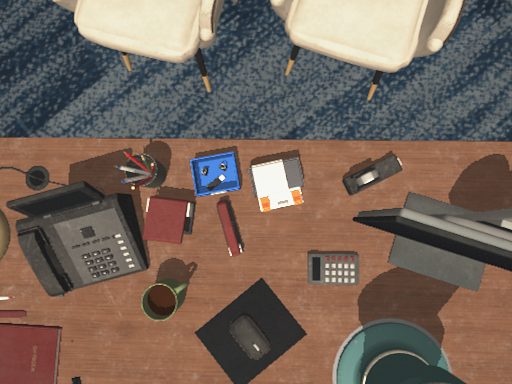

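View pics/s0.png

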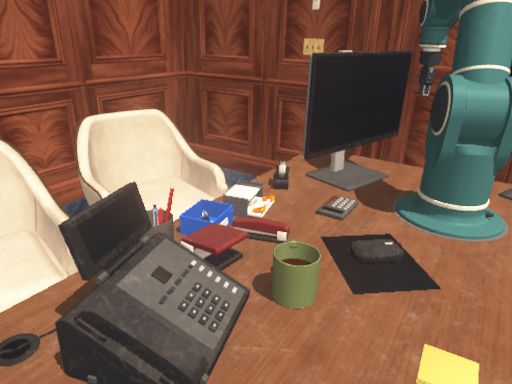

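The top view shows the blue box at (216,174), the tray with its white note pad at (276,182), and the lid's orange tabs at (265,204) and (296,198). The stapler is at (230,228), the hole punch at (168,219), the pen pot at (148,170) and the tape at (373,173). The monitor spans (355–512, 195–290). The scene view confirms this layout, with the arm behind the monitor.

Run:
```python
from h import *
im=cv2.imread('pics/t0.png'); c=im[140:260,180:320]; cv2.imwrite('pics/t0c.png',cv2.resize(c,None,fx=5,fy=5,interpolation=cv2.INTER_CUBIC))
hsv=cv2.cvtColor(im,cv2.COLOR_BGR2HSV)
roi=np.zeros(im.shape[:2],np.uint8); roi[140:260,180:320]=1
def blobs(m,mn):
    cs,_=cv2.findContours(m*roi,cv2.RETR_EXTERNAL,cv2.CHAIN_APPROX_NONE)
    return [c for c in cs if cv2.contourArea(c)>mn]
bl=cv2.inRange(hsv,(100,120,60),(125,255,255))
for c in blobs(bl,200): 
    bp=cv2.boxPoints(cv2.minAreaRect(c)); print('blue',bp.round(1).tolist()); w=cast('top',bp,50); print(w.round(1).tolist(), w.mean(0))
og=cv2.inRange(hsv,(8,150,150),(22,255,255))
for c in blobs(og,10):
    r=cv2.minAreaRect(c);print('or',r,cast('top',r[0],25).round(1))
print('monitor',[cast('top',p,z).round(0).tolist() for p,z in (((356,216),300),((512,250),300),((356,216),450),((512,250),450),((420,245),0))])
print(proj('scene',[[600,250,0]]))
# scene: monitor top corners along ray
print([cast('scene',p,z).round(0).tolist() for p in((313,55),(408,52)) for z in (350,400,450,500)])
```

```text
blue [[189.39999389648438, 158.60000610351562], [233.39999389648438, 151.0], [239.89999389648438, 188.8000030517578], [195.89999389648438, 196.39999389648438]]
[[532.6, 505.1, 50.0], [552.7, 396.0, 50.0], [459.1, 378.1, 50.0], [438.9, 486.2, 50.0]] [495.83208556 441.35760911  50.        ]
or ((265.3173828125, 204.04212951660156), (14.316057205200195, 7.645223140716553), 77.00537872314453) [[423.7 315.5  25. ]]
or ((296.4000244140625, 197.2000274658203), (14.546475410461426, 7.589465618133545), 71.56504821777344) [[441.9 238.   25. ]]
monitor [[[394.0, 152.0, 300.0]], [[339.0, -115.0, 300.0]], [[392.0, 186.0, 450.0]], [[349.0, -23.0, 450.0]], [[328.0, -74.0, 0.0]]]
[[221.22741854 192.83084236]]
[[[842.0, -872.0, 350.0]], [[411.0, 71.0, 400.0]], [[-19.0, 1013.0, 450.0]], [[-450.0, 1956.0, 500.0]], [[566.0, -1831.0, 350.0]], [[268.0, -427.0, 400.0]], [[-30.0, 976.0, 450.0]], [[-328.0, 2380.0, 500.0]]]
```

View pics/t0c.png

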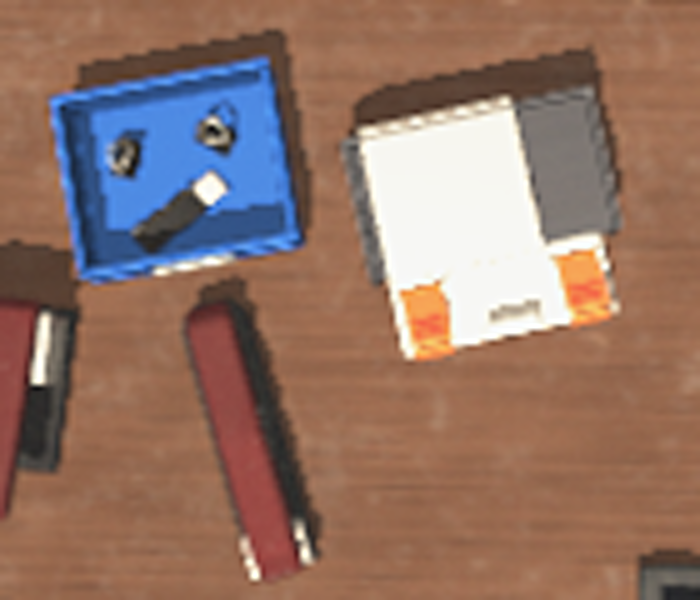

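The crop shows the box rim with corners at (50,100), (268,58), (303,243) and (80,283). The lid's orange tabs are at (428,320) and (582,285), and a dark mark at (515,308) that should be the lug. The monitor's top is at about z = 405, so I'll lift to 500 and swing over it.

```bash
python3 -m jog '0 0 -.1 0 0 0 .085; 0 0 -.27 0 0 0 .085; 0 0 -.27 0 0 0 .085; 0 0 -.27 0 0 0 .085; 0 0 -.27 0 0 0 .03; 0 0 -.27 0 0 0 .03; 0 0 -.27 0 0 0 .03' 60
python3 - <<'E'
from h import *
print('lug mark',cast('top',(283,201.6),24).round(1))
for z in (32,):
  print('tray/pad', [cast('top',(180+u/5,140+v/5),55).round(1).tolist() for u,v in((345,140),(378,285),(590,88),(620,232))])
im=cv2.imread('pics/s0.png'); cv2.imwrite('pics/s0c.png',cv2.resize(im[170:260,170:300],None,fx=6,fy=6,interpolation=cv2.INTER_CUBIC))
L=np.array([460,283.]); c,s=np.cos(.231),np.sin(.231)
for x,y,z in((-42,14,32),(-42,-14,32),(-46,55,14),(-46,-55,14),(-37,40,26),(-37,-40,26)):
  X=[L[0]+c*x-s*y,L[1]+s*x+c*y,z]; print(x,y,z,((proj('scene',X)-[170,170])*6).round(0),((proj('top',X)-[180,140])*5).round(0))
rel([480,-250,500]); rel([550,50,500])
E
```

```text
time_s: 0.8
eef_pos: [219.1, -585.8, 504.3]
orientation: [3.137, -0.0, 0.358]
contact_force: [0.6, 0.1, -1.0]
gripper_width: 0.506
grip_force: 0.0
lug mark [[430.5 271.3  24. ]]
tray/pad [[[510.1, 356.4, 55.0]], [[439.2, 339.1, 55.0]], [[537.1, 237.0, 55.0]], [[466.7, 222.0, 55.0]]]
-42 14 32 [[579. 191.]] [[484. 336.]]
-42 -14 32 [[598. 168.]] [[539. 324.]]
-46 55 14 [[557. 266.]] [[405. 362.]]
-46 -55 14 [[630. 172.]] [[618. 316.]]
-37 40 26 [[550. 224.]] [[430. 338.]]
-37 -40 26 [[604. 158.]] [[587. 304.]]
tcp [ 219.1 -585.8  504.3] rpy [ 3.1373e+00 -2.0000e-04  3.5780e-01] t 0.8
shift [ 0.362  -0.2232  0.0034]
tcp [ 219.1 -585.8  504.3] rpy [ 3.1373e+00 -2.0000e-04  3.5780e-01] t 0.8
shift [ 0.5326 -0.4797  0.0024]
```

View pics/s0c.png

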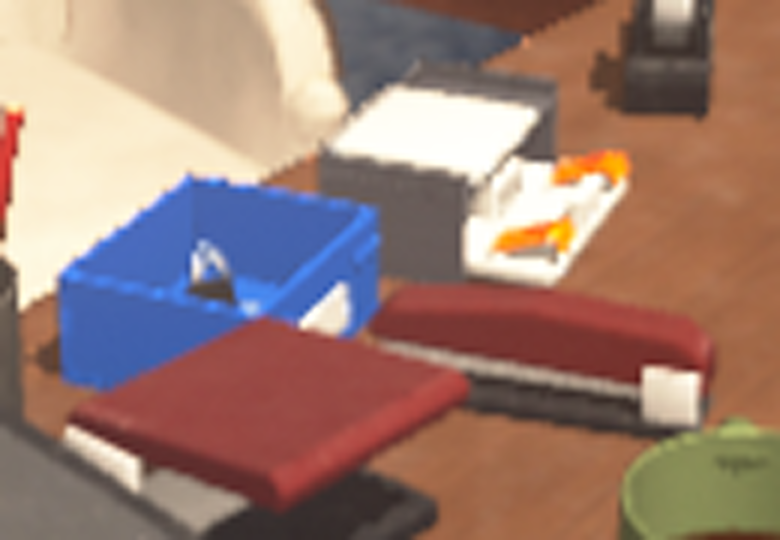

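The scene crop agrees: the lid's front corners are at (560,280) and (630,180), as predicted, and the way to the lug is clear of the stapler. Now I swing over the monitor.

```bash
python3 -m jog '.045 -.028 0 0 0 -5 .03; .09 -.056 0 0 0 -10 .03; .135 -.084 0 0 0 -15 .03; .18 -.111 0 0 0 -21 .03; .225 -.14 0 0 0 -26 .03; .27 -.167 0 0 0 -31 .03; .315 -.195 0 0 0 -36 .03; .36 -.223 0 0 0 -42 .03'
python3 - <<'E'
from h import *
rel([540,0,490],.1);rel([432,276,300],.231)
E
```

```text
time_s: 1.6
eef_pos: [464.3, -267.1, 500.3]
orientation: [-3.14, 0.0, 1.094]
contact_force: [0.8, 0.4, -0.8]
gripper_width: 0.349
grip_force: 0.0
tcp [ 464.3 -267.1  500.3] rpy [-3.1403e+00  1.0000e-04  1.0944e+00] t 1.6
shift [ 0.2721 -0.0552  0.0104]
turn [[-7.0000e-02 -2.0000e-02 -3.3020e+01]
 [-2.0000e-02  1.0000e-01  1.4698e+02]] j7 -0.054116213022787275
tcp [ 464.3 -267.1  500.3] rpy [-3.1403e+00  1.0000e-04  1.0944e+00] t 1.6
shift [ 0.4678 -0.2775  0.2007]
turn [[-7.0000e-02 -2.0000e-02 -4.0530e+01]
 [-3.0000e-02  9.0000e-02  1.3947e+02]] j7 -0.054116213022787275
```

```bash
python3 -m jog '.05 -.01 0 0 0 -5 .03; .1 -.02 0 0 0 -11 .03; .15 -.03 0 0 0 -16 .03; .2 -.04 0 0 0 -22 .03; .25 -.06 0 0 0 -28 .03; .29 -.09 0 0 0 -34 .03; .33 -.12 0 0 0 -40.5 .03; .37 -.15 0 0 0 -40.5 .03';  python3 - <<'E'
from h import *
rel([419,273.6,200],.231)
E
```

```text
time_s: 2.4
eef_pos: [501.8, 122.8, 500.3]
orientation: [-3.14, -0.0, 1.802]
contact_force: [0.4, -0.7, 1.4]
gripper_width: 0.347
grip_force: 0.0
tcp [501.8 122.8 500.3] rpy [-3.1402 -0.      1.8022] t 2.4
shift [ 0.1657 -0.0456  0.3004]
turn [[-8.0000e-02 -0.0000e+00  2.0000e-02]
 [ 0.0000e+00 -1.2000e-01 -1.7998e+02]] j7 -0.14433822287917575
```

```bash
python3 -m jog '.05 -.012 0 0 0 0 .03; .1 -.025 .03 0 0 0 .03; .14 -.036 .08 0 0 0 .03; .153 -.046 .13 0 0 0 .026; .153 -.046 .18 0 0 0 .026; .153 -.046 .23 0 0 0 .024; .153 -.046 .28 0 0 0 .024; .153 -.046 .33 0 0 0 .024'; python3 -m jog '0 0 .05 0 0 0 .024; 0 0 .05 0 0 0 .024; 0 0 .05 0 0 0 .024';  python3 - <<'E'
from h import *
rel([419,273.6,17],.231); print(sense()['gripper_width']*85.4)
im=snap('scene','s1.png'); cv2.imwrite('pics/s1c.png',cv2.resize(im[120:250,190:310,::-1],None,fx=4.5,fy=4.5,interpolation=cv2.INTER_CUBIC))
E
```

```text
time_s: 3.2
eef_pos: [422.4, 259.3, 193.0]
orientation: [-3.141, 0.0, 1.798]
contact_force: [2.2, 1.8, -1.3]
gripper_width: 0.281
grip_force: 0.0
time_s: 3.5
eef_pos: [423.1, 259.9, 146.1]
orientation: [-3.14, -0.0, 1.798]
contact_force: [0.6, 0.1, 0.8]
gripper_width: 0.282
grip_force: 0.0
tcp [423.1 259.9 146.1] rpy [-3.1400e+00 -4.0000e-04  1.7985e+00] t 3.5
shift [ 0.0142 -0.0007  0.1291]
turn [[-9.0000e-02 -2.0000e-02 -1.9000e-01]
 [-4.0000e-02  1.5000e-01  1.7981e+02]] j7 -0.6813385473903651
24.07232294827304
```

View pics/s1c.png

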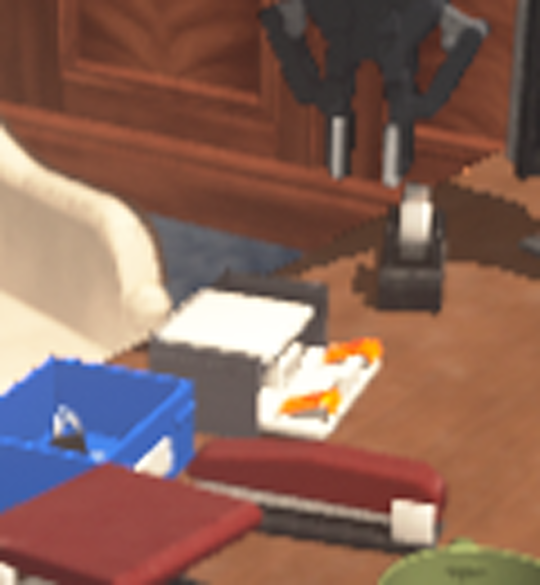

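The gripper hangs above the lug with its fingers at about crop (340,175) and (395,180), and nothing on the desk has moved. Descending.

```bash
python3 -m jog '.014 0 .04 0 0 0 .024; .014 -.001 .08 0 0 0 .024; .014 -.001 .1 0 0 0 .024; .014 -.001 .115 0 0 0 .024; .014 -.001 .128 0 0 0 .024; .014 -.001 .128 0 0 0 .024';  python3 -m jog '0 0 0 0 0 0 .024;0 0 0 0 0 0 0; 0 0 0 0 0 0 0;0 0 0 0 0 0 0;0 0 0 0 0 0 0' 40
```

```text
time_s: 4.15
eef_pos: [419.8, 273.1, 17.6]
orientation: [3.141, 0.0, 1.797]
contact_force: [-0.1, -0.6, 0.5]
gripper_width: 0.279
grip_force: 0.0
time_s: 4.65
eef_pos: [420.0, 273.4, 18.6]
orientation: [3.14, -0.0, 1.798]
contact_force: [-1.2, -1.8, 10.8]
gripper_width: 0.082
grip_force: 41.2
```

```bash
python3 -m jog '0 -.006 -.001 0 0 0 0; 0 -.018 -.001 0 0 0 0; 0 -.03 -.001 0 0 0 0; 0 -.042 -.001 0 0 0 0; 0 -.054 -.001 0 0 0 0; 0 -.066 -.001 0 0 0 0; 0 -.076 -.001 0 0 0 0; 0 -.08 -.001 0 0 0 0'; python3 -m jog '0 0 0 0 0 0 0; 0 0 0 0 0 0 .03; 0 0 0 0 0 0 .03; 0 0 0 0 0 0 .03; 0 0 0 0 0 0 .03'; python3 -m jog '0 0 -.05 0 0 0 .03; 0 0 -.1 0 0 0 .03; 0 0 -.15 0 0 0 .03;0 -.05 -.15 0 0 0 .03;0 -.09 -.15 0 0 0 .03;0 -.12 -.15 0 0 0 .03'
python3 - <<'E'
from h import *
im=snap('top','t2.png'); cv2.imwrite('pics/t2c.png',cv2.resize(im[140:260,180:320,::-1],None,fx=5,fy=5,interpolation=cv2.INTER_CUBIC))
hsv=cv2.cvtColor(im,cv2.COLOR_RGB2HSV); og=cv2.inRange(hsv,(8,130,130),(22,255,255))
og[:140]=0;og[260:]=0;og[:,:180]=0;og[:,320:]=0
for c in cv2.findContours(og,cv2.RETR_EXTERNAL,cv2.CHAIN_APPROX_NONE)[0]:
    if cv2.contourArea(c)>10:
        r=cv2.minAreaRect(c);print('or',np.round(r[0],1),np.round(r[1],1),cast('top',r[0],22).round(1))
E
```

```text
time_s: 5.45
eef_pos: [340.6, 255.0, 18.7]
orientation: [3.141, 0.0, 1.798]
contact_force: [1.7, 0.6, 1.7]
gripper_width: 0.081
grip_force: 40.1
time_s: 5.95
eef_pos: [341.4, 255.0, 18.4]
orientation: [-3.141, -0.0, 1.797]
contact_force: [-0.6, -0.8, -1.0]
gripper_width: 0.351
grip_force: 0.0
time_s: 6.55
eef_pos: [222.7, 227.1, 168.2]
orientation: [3.141, 0.001, 1.797]
contact_force: [-0.9, 0.3, -0.0]
gripper_width: 0.351
grip_force: 0.0
or [274.3 236.4] [15.2 12.1] [[343.3 291.8  22. ]]
or [303.6 229.7] [14.3  8. ] [[361.2 219.3  22. ]]
or [267.2 212.4] [13.1  7.5] [[402.8 310.4  22. ]]
or [298.3 205.9] [13.7  8. ] [[420.3 232.9  22. ]]
```

View pics/t2c.png

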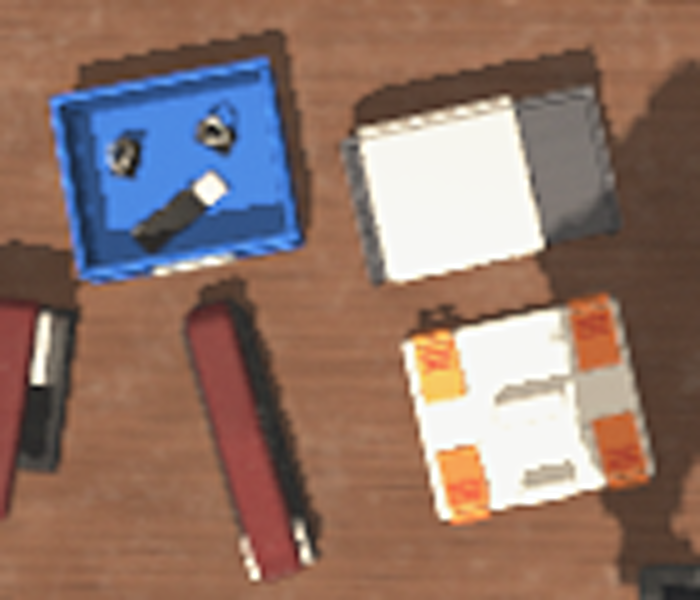

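The lid is out and flat at crop (530,410) with all four tabs up. Its grip shadow is at (530,388) and its lug shadow at (550,475). The tab centroid and the hand's pull both put the lid's origin at about (382, 264), yaw 0.227.

Run:
```python
from h import *
rel([382,264.3,17],.2262)
```

```text
tcp [219.6 226.  167.8] rpy [-3.141   0.0032  1.7993] t 6.6
shift [0.001  0.1669 0.1507]
turn [[-4.0000e-02  1.8000e-01  1.3000e-01]
 [-2.8000e-01 -6.0000e-02 -1.7987e+02]] j7 -0.5688984078218957
```

```bash
python3 -m jog '0 .04 0 0 0 0 .032; 0 .09 0 0 0 0 .032; 0 .13 0.02 0 0 0 .032; 0 .162 .05 0 0 0 .032; 0 .162 .08 0 0 0 .032; 0 .162 .1 0 0 0 .032;0 .162 .1 0 0 0 .032'
python3 - <<'E'
from h import *
rel([382,264.3,17],.2262)
E
```

```text
time_s: 7.3
eef_pos: [381.0, 263.9, 66.3]
orientation: [-3.137, 0.0, 1.798]
contact_force: [-0.7, -0.3, 1.3]
gripper_width: 0.375
grip_force: 0.0
tcp [381.  263.9  66.3] rpy [-3.1372e+00  5.0000e-04  1.7981e+00] t 7.3
shift [0.0002 0.0013 0.0493]
turn [[-2.5000e-01  3.0000e-02  6.0000e-02]
 [-4.0000e-02 -4.0000e-01 -1.7994e+02]] j7 -0.8876652064305112
```

```bash
python3 -m jog '0 .001 .03 0 0 0 .032; 0 .001 .048 0 0 0 .032; 0 .001 .048 0 0 0 .032; 0 .001 .048 0 0 0 0; 0 .001 .048 0 0 0 0; 0 .001 .048 0 0 0 0;0 .001 .048 0 0 0 0' 60; python3 -m jog '0 0 -.01 0 0 0 0; 0 0 -.03 0 0 0 0; 0 0 -.06 0 0 0 0; 0 0 -.1 0 0 0 0;0 0 -.12 0 0 0 0;0 0 -.12 0 0 0 0'
python3 - <<'E'
from h import *
rel([495.8,441.4,130],.186)
E
```

```text
time_s: 8.0
eef_pos: [383.9, 265.2, 22.1]
orientation: [3.14, -0.0, 1.798]
contact_force: [-3.0, -0.2, 5.3]
gripper_width: 0.121
grip_force: 58.8
time_s: 8.6
eef_pos: [384.5, 265.5, 144.1]
orientation: [3.136, -0.0, 1.797]
contact_force: [0.1, 0.1, -2.5]
gripper_width: 0.121
grip_force: 59.1
tcp [384.5 265.5 144.1] rpy [ 3.1363e+00 -5.0000e-04  1.7975e+00] t 8.6
shift [0.1464 0.1479 0.0149]
turn [[ 3.0000e-01 -3.0000e-02  2.3300e+00]
 [ 5.0000e-02  4.7000e-01 -1.7767e+02]] j7 -0.7678407524719386
```

Run:
```python
from h import *
im=cv2.imread('pics/t2.png').astype(np.float32)
C=np.array([497,442.]);a=.186;ex=np.array([np.cos(a),np.sin(a)]);ey=np.array([-ex[1],ex[0]])
def samp(u,v):
    P=C+u[...,None]*ex+v[...,None]*ey; q=proj('top',np.c_[P.reshape(-1,2),np.full(P.size//2,50.)]).astype(np.float32).reshape(P.shape)
    return cv2.remap(im,q[...,0].copy(),q[...,1].copy(),cv2.INTER_LINEAR)
t=np.arange(-60,60.1,1.); w=np.linspace(-35,35,71)
def edge(axis,sgn,half):
    r=[]
    for part in (w[:24],w[24:47],w[47:]):
        A,B=np.meshgrid(half+np.arange(-3,9.1,.5),part,indexing='ij')
        I=samp(sgn*A,B) if axis=='x' else samp(B,sgn*A)
        d=(I[...,0]-I[...,2]).mean(1); g=np.abs(np.gradient(d)); 
        h=(d[0]+d[-1])/2; i=np.where((d[:-1]>=h)&(d[1:]<h))[0]; r.append((round(half-3+.5*(i[0]+(d[i[0]]-h)/(d[i[0]]-d[i[0]+1])),2) if len(i) else None))
    print(axis,sgn,r)
edge('x',1,46);edge('x',-1,46);edge('y',1,55);edge('y',-1,55)
I=samp(*np.meshgrid(t,w,indexing='ij')).mean(1); print('x',[(int(t[k]),I[k].astype(int).tolist()) for k in list(range(8,26))])
I=samp(*np.meshgrid(w,np.arange(-66,-44.,1),indexing='ij')).mean(0); print('y',[(int(-66+k),I[k].astype(int).tolist()) for k in range(22)])
```

```text
x 1 [np.float64(46.82), np.float64(46.69), np.float64(46.61)]
x -1 [np.float64(48.56), np.float64(46.73), np.float64(49.46)]
y 1 [np.float64(55.84), np.float64(56.13), np.float64(56.38)]
y -1 [np.float64(55.78), np.float64(55.6), np.float64(55.45)]
x [(-52, [95, 119, 159]), (-51, [122, 137, 165]), (-50, [157, 158, 170]), (-49, [180, 167, 164]), (-48, [184, 160, 147]), (-47, [187, 150, 126]), (-46, [203, 146, 108]), (-45, [220, 143, 92]), (-44, [222, 135, 79]), (-43, [207, 123, 69]), (-42, [184, 109, 62]), (-41, [159, 95, 56]), (-40, [138, 84, 50]), (-39, [126, 78, 48]), (-38, [122, 77, 48]), (-37, [120, 76, 49]), (-36, [118, 75, 49]), (-35, [115, 74, 48])]
y [(-66, [76, 98, 136]), (-65, [68, 88, 121]), (-64, [60, 76, 104]), (-63, [54, 68, 93]), (-62, [52, 65, 88]), (-61, [51, 65, 88]), (-60, [52, 65, 88]), (-59, [56, 64, 84]), (-58, [61, 61, 75]), (-57, [68, 58, 64]), (-56, [89, 63, 54]), (-55, [127, 78, 51]), (-54, [170, 99, 55]), (-53, [199, 115, 62]), (-52, [214, 125, 68]), (-51, [219, 130, 72]), (-50, [216, 130, 72]), (-49, [211, 127, 72]), (-48, [210, 127, 72]), (-47, [212, 129, 73]), (-46, [213, 130, 74]), (-45, [214, 130, 74])]
```

```bash
python3 -m jog '.03 .03 0 0 0 0 0; .06 .06 0 0 0 1 0; .09 .09 0 0 0 2 0; .12 .12 0 0 0 2 0; .14 .14 0 0 0 2 0; .147 .15 .01 0 0 2 0; .147 .15 .02 0 0 2 0; .147 .15 .02 0 0 2 0'; python3 -m jog '0 0 0 0 0 0 0; 0 0 0 0 0 0 0'
python3 - <<'E'
from h import *
rel([497.1,443.1,80],.193)
im=snap('scene','s3.png'); cv2.imwrite('pics/s3c.png',cv2.resize(im[150:260,170:300,::-1],None,fx=5,fy=5,interpolation=cv2.INTER_CUBIC))
E
```

```text
time_s: 9.4
eef_pos: [495.4, 440.1, 118.3]
orientation: [-3.139, 0.002, 1.763]
contact_force: [-0.1, 0.2, -1.5]
gripper_width: 0.116
grip_force: 59.1
time_s: 9.6
eef_pos: [496.4, 441.1, 121.1]
orientation: [3.141, 0.0, 1.762]
contact_force: [-0.6, 0.4, -1.4]
gripper_width: 0.117
grip_force: 59.1
tcp [496.4 441.1 121.1] rpy [3.1411e+00 1.0000e-04 1.7624e+00] t 9.6
shift [0.0019 0.0011 0.0411]
turn [[ 3.0000e-02  0.0000e+00 -8.0000e-02]
 [ 1.0000e-02 -4.0000e-02  1.7992e+02]] j7 -0.9576793568174873
```

View pics/s3c.png

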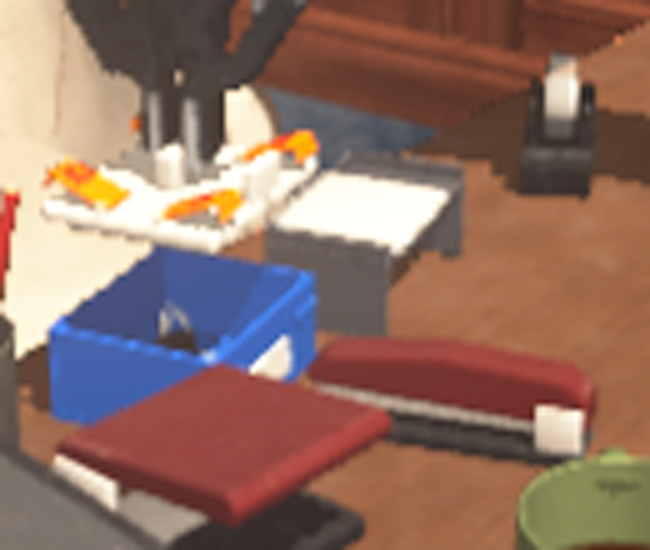

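The lid hangs level over the box, its corners at crop (45,210), (215,245) and (315,165), with the box rim below at (50,325)–(315,275). Lowering in steps.

```bash
python3 -m jog '.002 .001 .02 0 0 0 0; .002 .001 .038 0 0 0 0; .002 .001 .044 0 0 0 0; .002 .001 .048 0 0 0 0; .002 .001 .05 0 0 0 0;.002 .001 .05 0 0 0 0'; python3 -c "
from h import *
rel([497.1,443.1,66],.193)"
```

```text
time_s: 10.25
eef_pos: [497.0, 444.0, 70.6]
orientation: [3.142, -0.0, 1.763]
contact_force: [-0.1, -0.1, -2.6]
gripper_width: 0.119
grip_force: 59.1
tcp [497.  444.   70.6] rpy [ 3.1416e+00 -2.0000e-04  1.7628e+00] t 10.25
shift [-0.0009 -0.0001  0.0046]
turn [[ 0.0000e+00 -1.0000e-02 -6.0000e-02]
 [-2.0000e-02 -0.0000e+00  1.7994e+02]] j7 -0.9882158966269051
```

No contact yet; continue down.

```bash
python3 -m jog '0 0 .002 0 0 0 0; 0 0 .004 0 0 0 0; 0 0 .005 0 0 0 0;0 0 .005 0 0 0 0'
```

```text
time_s: 10.65
eef_pos: [497.1, 443.9, 66.2]
orientation: [3.141, 0.0, 1.763]
contact_force: [-2.5, -3.5, 7.8]
gripper_width: 0.116
grip_force: 60.2
```

```bash
python3 -m jog '0 0 0 0 0 0 .02; 0 0 0 0 0 0 .03; 0 0 0 0 0 0 .03; 0 0 -.03 0 0 0 .03; 0 0 -.07 0 0 0 .03; 0 0 -.12 0 0 0 0;0 0 -.12 0 0 0 0;0 0 -.12 0 0 0 0'; python3 -m jog '-.05 -.05 0 0 0 0 0;-.1 -.1 0 0 0 0 0;-.13 -.13 0 0 0 0 0;-.16 -.16 0 0 0 0 0;-.16 -.16 0 0 0 0 0'
python3 - <<'E'
from h import *
im=snap('top','t4.png'); A=cv2.resize(im[145:215,175:260,::-1],None,fx=6,fy=6,interpolation=cv2.INTER_CUBIC)
s=snap('scene','s4.png'); B=cv2.resize(s[170:240,170:250,::-1],None,fx=3.5,fy=6,interpolation=cv2.INTER_CUBIC)
cv2.imwrite('pics/c4.png',np.hstack([A,B])[:, :800])
hsv=cv2.cvtColor(im,cv2.COLOR_RGB2HSV); og=cv2.inRange(hsv,(8,130,130),(22,255,255))
m=np.zeros_like(og);m[145:215,175:260]=1
P=[]
for c in cv2.findContours(og*m,cv2.RETR_EXTERNAL,cv2.CHAIN_APPROX_NONE)[0]:
    if cv2.contourArea(c)>10:
        r=cv2.minAreaRect(c);P.append(cast('top',r[0],66)[0]);print(np.round(r[0],1),np.round(r[1],1),P[-1].round(1))
print(np.mean(P,0))
E
```

```text
time_s: 11.45
eef_pos: [497.4, 444.1, 186.6]
orientation: [3.14, -0.001, 1.763]
contact_force: [-0.2, 0.2, -0.3]
gripper_width: -0.002
grip_force: 0.0
time_s: 11.95
eef_pos: [368.1, 252.8, 184.0]
orientation: [-3.139, 0.002, 1.761]
contact_force: [0.7, 0.9, 0.8]
gripper_width: 0.003
grip_force: 0.0
[198.1 187.5] [14.7  9.1] [459.7 478.6  66. ]
[231.1 181.5] [13.9  8.2] [475.3 398.6  66. ]
[194.5 162.4] [15.  8.] [520.9 489.1  66. ]
[226.7 156.2] [13.5  8.1] [536.9 410.6  66. ]
[498.19810589 444.21462314  66.        ]
```

View pics/c4.png

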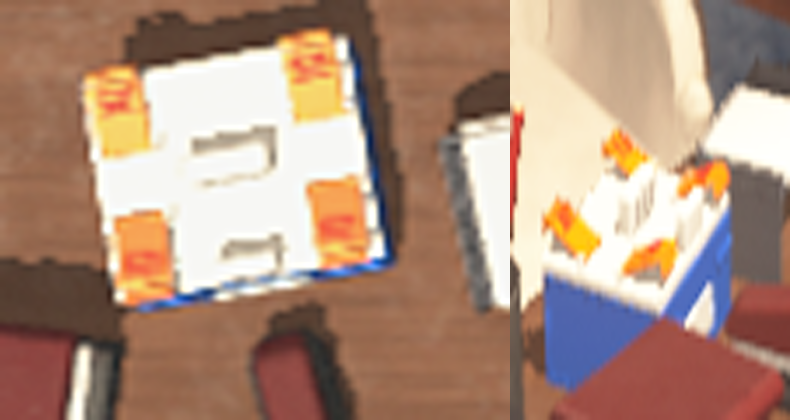

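The lid sits flush on the rim with all four tabs up (top crop: tabs at (118,110), (315,75), (145,258) and (338,225)). It's centred within about 1 mm. Now I press tab_2 with the fingers shut.

```bash
python3 -m jog '.04 .04 0 0 0 0 0; .08 .08 .03 0 0 0 0; .12 .123 .06 0 0 0 0; .12 .123 .09 0 0 0 0;.12 .123 .09 0 0 0 0;.12 .123 .09 0 0 0 0'; python3 -c "
from h import *
e=np.array([.982,.191]);n=np.array([-.191,.982])
rel([*(np.array([497.5,443.5])-37*e-40*n),62],.193)"
```

```text
time_s: 12.65
eef_pos: [467.1, 397.9, 93.2]
orientation: [-3.138, 0.001, 1.764]
contact_force: [-1.3, 0.5, 0.3]
gripper_width: 0.002
grip_force: 0.0
tcp [467.1 397.9  93.2] rpy [-3.1376e+00  6.0000e-04  1.7640e+00] t 12.65
shift [-0.001   0.0017  0.0312]
turn [[-2.3000e-01  4.0000e-02  1.0000e-02]
 [-6.0000e-02 -3.6000e-01 -1.7999e+02]] j7 -0.9790286515776915
```

```bash
python3 -m jog '0 .001 .012 0 0 0 0; 0 .001 .02 0 0 0 0; 0 .001 .026 0 0 0 0; 0 .001 .031 0 0 0 0; 0 .001 .034 0 0 0 0; 0 .001 .036 0 0 0 0; 0 .001 .036 0 0 0 0'
```

```text
time_s: 13.35
eef_pos: [469.3, 397.5, 61.4]
orientation: [3.141, 0.001, 1.763]
contact_force: [-10.5, -11.0, 30.9]
gripper_width: -0.002
grip_force: 15.5
```

```bash
python3 -m jog '0 0 -.034 0 0 0 0; .03 0 -.034 0 0 0 0;.06 0 -.034 0 0 0 0; .08 0 -.03 0 0 0 0; .08 0 -.02 0 0 0 0; .08 0 -.012 0 0 0 0; .08 0 -.006 0 0 0 0; .08 0 -.002 0 0 0 0';  python3 -m jog '0 0 .001 0 0 0 0; 0 0 .002 0 0 0 0;0 0 .002 0 0 0 0'; python3 -m jog '0 0 -.02 0 0 0 0; 0 0 -.036 0 0 0 0;0 .03 -.036 0 0 0 0; 0 .06 -.036 0 0 0 0; 0 .074 -.034 0 0 0 0; 0 .074 -.02 0 0 0 0; 0 .074 -.012 0 0 0 0; 0 .074 -.006 0 0 0 0';  python3 -m jog '0 0 .003 0 0 0 0; 0 0 .006 0 0 0 0;0 0 .006 0 0 0 0'
```

```text
time_s: 14.15
eef_pos: [454.2, 475.5, 61.4]
orientation: [-3.141, 0.0, 1.762]
contact_force: [-9.6, -7.4, 40.6]
gripper_width: -0.002
grip_force: 20.5
time_s: 14.45
eef_pos: [454.2, 475.6, 61.4]
orientation: [3.141, 0.001, 1.762]
contact_force: [-11.9, -12.5, 32.8]
gripper_width: -0.002
grip_force: 16.9
time_s: 15.25
eef_pos: [526.7, 490.3, 65.3]
orientation: [3.141, -0.0, 1.763]
contact_force: [3.3, -0.2, 5.8]
gripper_width: 0.005
grip_force: 2.7
time_s: 15.55
eef_pos: [526.6, 490.5, 61.6]
orientation: [3.14, 0.0, 1.763]
contact_force: [-3.2, -7.9, 24.3]
gripper_width: -0.0
grip_force: 12.3
```

```bash
python3 -m jog '0 0 0 0 0 0 0; 0 0 -.034 0 0 0 0;-.03 0 -.034 0 0 0 0; -.06 0 -.034 0 0 0 0; -.08 0 -.03 0 0 0 0; -.08 0 -.02 0 0 0 0; -.08 0 -.012 0 0 0 0; -.08 0 -.006 0 0 0 0';  python3 -m jog '0 0 .003 0 0 0 0; 0 0 .006 0 0 0 0;0 0 .006 0 0 0 0'; python3 -m jog '0 0 -.03 0 0 0 0; 0 0 -.08 0 0 0 0;0 0 -.12 0 0 0 0; -.05 -.05 -.12 0 0 0 0; -.09 -.1 -.12 0 0 0 0; -.12 -.15 -.12 0 0 0 0;-.12 -.18 -.12 0 0 0 0;-.12 -.18 -.12 0 0 0 0'
python3 - <<'E'
from h import *
im=snap('top','t5.png'); A=cv2.resize(im[145:215,175:260,::-1],None,fx=6,fy=6,interpolation=cv2.INTER_CUBIC)
s=snap('scene','s5.png'); B=cv2.resize(s[170:240,170:250,::-1],None,fx=3.5,fy=6,interpolation=cv2.INTER_CUBIC)
cv2.imwrite('pics/c5.png',np.hstack([A,B])[:, :800])
E
```

```text
time_s: 16.35
eef_pos: [541.7, 412.8, 65.2]
orientation: [3.141, -0.001, 1.764]
contact_force: [2.0, -1.1, 4.8]
gripper_width: 0.001
grip_force: 2.5
time_s: 16.65
eef_pos: [541.6, 413.2, 61.5]
orientation: [3.141, -0.0, 1.764]
contact_force: [-5.7, -10.1, 29.7]
gripper_width: 0.002
grip_force: 15.1
time_s: 17.45
eef_pos: [384.4, 258.0, 178.8]
orientation: [-3.14, 0.002, 1.764]
contact_force: [1.1, 0.1, 0.5]
gripper_width: 0.006
grip_force: 0.0
```

View pics/c5.png

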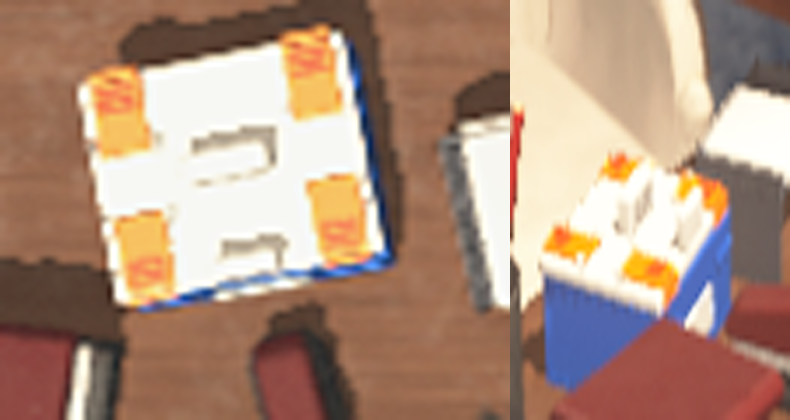

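All four tabs lie flat (scene crop (620,165), (705,190), (570,242) and (650,268)), the lid is still flush, and the arm is clear.

```bash
python3 -c "
from station import *
print(close_job())"
```

```text
the job is handed in; nothing more can be done
None
```

The lid is seated on the blue box with all four tabs pressed flat, as the last pictures show, and the job was handed in at about 17.6 s of the 54 s; no verdict came back.

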